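Lay out the melt-flow test kit

ROBOT

A 6-joint arm with a two-finger parallel gripper is mounted at the origin on the work surface. World frame = base frame: x ahead of the robot, y to its left, z up, the work surface at z = 0. Lengths are in m, angles in rad, forces in N, time in s.
With the tool pointing down it reaches from about 0.375 to 0.925 m from the base axis. Payload 5.7 kg.
Tool frame: the origin (TCP) lies between the finger pads; the fingertips stand 14 mm ahead of it and the grasp point (between the pads) lies 5 mm behind it; z points along the fingers, y is the line along which they close (so a half turn about z gives the same grasp; the last joint's range is limited). The gripper opens to 85 mm and grips with 20 to 120 N. Pads are 22 mm wide; open, the fingers measure 114 mm over their backs; the gripper's body (76 mm by 85 mm) begins 54 mm behind the grasp point. The pads swing forward as they close: fully open they stand 13 mm farther back than shut.
Start: joints at [-1.395, 0.359, 1.51, -0, 1.272, -0.115], TCP at [0.172, -0.575, 0.245] pointing down, gripper open.
Joint ranges: [-2.97, 2.97], [-1.01, 2.36], [0.21, 2.38], [-0.96, 4.11], [0.2, 2.71], [-2.98, 2.98]. Speed limits (rad/s): [2.39, 2.39, 3.14, 3.14, 3.14, 3.14].

INTERFACE

Orientations are given as a unit quaternion [x, y, z, w].
In Python, from rig import env, optics gives the robot as it stands.
- The arm moves only by the tool apply_moves, never from a script. Its argument "commands" is a list of rows, each a list of 3 entries, a list of its own where there are three numbers: the opening, from 0 (shut) to 1 (fully open), then the shift along the world's x, y, z in units of 0.04 m (1.0 is 0.04 m), then the turn about the world's z in units of 30 degrees (1.0 is 30 degrees). A call has 1 to 20 rows; each row shifts and turns the commanded pose from where the row before left it; what a row does not reach is not made up. A row lasts 1/8 s, in which the tool goes at most 62.5 mm and 10.7 degrees, less where a joint would pass 70% of its speed; a pose out of reach is approached as far as the arm can. A call with a number of a shift or a turn outside -1 to 1 is refused whole. A call with a gripper value outside its range is refused whole. The fingers move at their own pace and stop on an object; the grip force is fixed at half the most. Time passes only in rows, so rows that do not move let the fingers close. It gives the time, the measured TCP pose, the force, the opening and the grip force at its end, in the units of the state.
- env.read_state(): the state, without advancing time (a new reading comes with each control period).
- optics.capture(name): name is "side" or "top" or "wrist"; returns (picture, depth): 400x640x3 uint8, red, green, blue; 400x640 float32, m along the optical axis (not along the pixel's ray), 0 where there is no reading.
- optics.camera_params(name): a dict with "intrinsics" (3x3 intrinsics, pixels), "R" (3x3) and "t" (3): a world point X has camera coordinates R X + t; the wrist camera has in their place "T_tool_cam" (4x4, takes a point from camera to tool coordinates, whose origin is the TCP and whose axes are the flange's). Camera axes: x right, y down, z forward; pixel columns grow to the right and rows downward; lengths in m; the calibration is good to about 2 mm. A picture is of the moment at which its call begins: read the wrist's pose just before it. camera_params takes no time and is no camera call.
- env.close_job(): hands the job in; it is judged then, once.
The state is a dict: "time_s": time; "joint_positions": joint angles; "qvel": joint speeds; "effort": joint torques, N m; "eef_pos": TCP position; "orientation": TCP orientation; "force": force on the tool from outside, world axes, zero at the start; "torque": the same for the moment, N m; "opening": finger opening in m; "gripper_force": force on a finger pad.
Only numpy, scipy, OpenCV 4.12 (cv2) and the standard library are available. Lean on these libraries where they do the work, as an engineer would, in place of code of your own. Each camera call takes 0.05 s, during which the arm holds its last target. There are 200 camera calls.

TASK

Get the bench ready for the next melt-flow test: put the large weight in the middle of the round steel load plate, with the small weight centred on top of it. Stand the other three parts upright in the middle of the rubber pads, one to a pad: the cup on the leftmost pad, the funnel (mouth down, as it stands now) on the rightmost pad, and the square die block on the pad between them, left and right being the robot's own. Leave the jar where it is and let go of everything.

Things in the scene. Friction and masses are not known exactly. Their poses are not given: they have to be found in the camera images.
- load_plate_top (a point): Fixed round steel plate 104 mm across on a narrower foot; its flat top stands 25 mm above the bench. This point is the centre of the top face; z is up. It may lie anywhere among the pads.
- pad_a_top (a point): One of three identical fixed round black rubber pads, 90 mm across and 6 mm thick, lying on the bench. This point is the centre of its top face, 6 mm above the bench; z is up, y is the robot's left. Which of the three pads is leftmost, middle or rightmost changes from start to start and must be seen from where they lie; neighbouring pads differ by at least 130 mm in y. The names a, b, c mean nothing.
- pad_b_top (a point): One of three identical fixed round black rubber pads, 90 mm across and 6 mm thick, lying on the bench. This point is the centre of its top face, 6 mm above the bench; z is up, y is the robot's left. Which of the three pads is leftmost, middle or rightmost changes from start to start and must be seen from where they lie; neighbouring pads differ by at least 130 mm in y. The names a, b, c mean nothing.
- pad_c_top (a point): One of three identical fixed round black rubber pads, 90 mm across and 6 mm thick, lying on the bench. This point is the centre of its top face, 6 mm above the bench; z is up, y is the robot's left. Which of the three pads is leftmost, middle or rightmost changes from start to start and must be seen from where they lie; neighbouring pads differ by at least 130 mm in y. The names a, b, c mean nothing.
- large_weight_mid (a point): Loose large weight: a plain flat steel disc, 62 mm across and 32 mm high, about 0.7 kg, lying flat (axis upright). This point is its centre, 16 mm above its underside; z is up. It can be gripped across its side.
- small_weight_mid (a point): Loose small weight: a steel cylinder 42 mm across and 28 mm high with a little knob (16 mm across) on top, 40 mm high in all, about 0.3 kg, standing upright. This point is on its axis 20 mm above its underside (half-way up the whole); z is up. It can be gripped across its side here.
- cup_mid (a point): Loose open aluminium sample cup, straight-sided, 54 mm across and 56 mm high, wall 3 mm, about 0.1 kg, standing mouth up. This point is on its axis, 28 mm above its underside; z is up. It can be gripped across its outside.
- die_block_mid (a point): Loose square dark-steel die block, 44 x 44 mm and 32 mm high, with a 15 mm round blind hole in the middle of its top, about 0.3 kg. This point is its centre, 16 mm above its underside; x and y are square to its side faces, z is up. Its yaw varies.
- funnel_mid (a point): Loose aluminium filling funnel standing mouth down: the round mouth, 62 mm across, rests on the bench, a cone narrows from 8 mm to 36 mm above the underside, and a straight round spout 16 mm across goes on from there to the top, 75 mm above the underside. This point is on its axis, 37.5 mm above the underside, at the foot of the spout; z is up. Grip it by the spout, e.g. about 57 mm above the underside.
- jar: Loose closed white plastic pellet jar with a black cap, 60 mm across and 90 mm high, standing among the parts; not part of the job. Origin at the centre of its underside.
There are look-alikes about, which are no part of the job. What is shaped like the part that bears load_plate_top but blue or purple is not meant.

How it is judged:
By the outcome, as a careful person would: the job done as asked, in the order asked, and still so for the second after the job is handed in, with the robot touching nothing.
It also fails if it takes over 131 s, if anything falls off the work surface, if the arm or the gripper's body presses on something with over 40 N, if the wrist force passes 120 N, or if a joint passes its speed limit or range.

## Working session

There is one attempt and no reset: what is moved stays moved. The work goes in short steps, Python scripts to look and compute and a tool call to move; the robot and the scene stay as the last step left them, time stands still between calls to the robot, and variables do not carry over. Pictures are saved under pics/ and viewed, at most 14 in all, crops included, and the job is handed in when it is done.

Besides the shell and the picture viewer there is one more tool, called after "Call:" as a command line: name --argument value ..., lists and objects as JSON in quotes. apply_moves: Moves the arm, as the interface text tells. Its arguments: {"type":"object","properties":{"commands":{"type":"array","items":{"type":"array"}}},"required":["commands"]}

```bash
ls; mkdir -p pics
python3 - <<'E'
from rig import env, optics
import cv2,numpy as np
for n in("top","side"):
    p,d=optics.capture(n); cv2.imwrite(f"pics/{n}0.png",p[:,:,::-1]); np.savez(f"/tmp/{n}0.npz",p=p,d=d)
    c=optics.camera_params(n); print(n,np.round(c["intrinsics"],1).tolist(),np.round(c["R"],3).tolist(),np.round(c["t"],3), (-c["R"].T@c["t"]).round(3))
print(optics.camera_params("wrist")); print(env.read_state())
E
```

```text
pics
top [[404.2, 0.0, 322.7], [0.0, 404.2, 202.0], [0.0, 0.0, 1.0]] [[-0.008, -1.0, 0.0], [-0.997, 0.008, -0.077], [0.077, -0.001, -0.997]] [0.043 0.467 0.996] [0.388 0.04  1.029]
side [[437.9, 0.0, 318.4], [0.0, 437.9, 203.3], [0.0, 0.0, 1.0]] [[-0.763, -0.646, -0.015], [-0.376, 0.463, -0.803], [0.525, -0.607, -0.596]] [0.411 0.211 0.918] [-0.089  0.725  0.723]
{'intrinsics': array([[310.43317308,   0.        , 318.81065819],
       [  0.        , 310.43317308, 196.63204374],
       [  0.        ,   0.        ,   1.        ]]), 'T_tool_cam': array([[ 4.91251277e-04, -9.65033030e-01, -2.62127849e-01,
         6.55573634e-02],
       [ 9.99999859e-01,  5.26744182e-04, -6.51373991e-05,
        -2.77643077e-04],
       [ 2.00934061e-04, -2.62127780e-01,  9.65033153e-01,
        -1.29161747e-01],
       [ 0.00000000e+00,  0.00000000e+00,  0.00000000e+00,
         1.00000000e+00]])}
{'time_s': 0.1, 'joint_positions': array([-1.39510212e+00,  3.59408784e-01,  1.51130843e+00, -1.87709206e-05,
        1.27249872e+00, -1.15088132e-01]), 'qvel': array([ 0.00141808, -0.00069449, -0.00452951,  0.00037836, -0.00023654,
        0.00125845]), 'effort': array([ 4.80292929e-04, -5.28651059e+01, -2.79350817e+01, -2.28869599e-04,
        5.04673430e-03, -1.18631172e-05]), 'eef_pos': array([ 0.1719126 , -0.57424079,  0.24455803]), 'orientation': array([ 9.89448583e-01,  1.44882170e-01, -3.35559363e-05, -8.10993084e-04]), 'force': array([ 0.17717268, -0.14402392,  0.42688378]), 'torque': array([-0.05809422, -0.01974179, -0.02712392]), 'gripper_force': 0.0, 'opening': 0.08545763137393976}
```

View pics/top0.png

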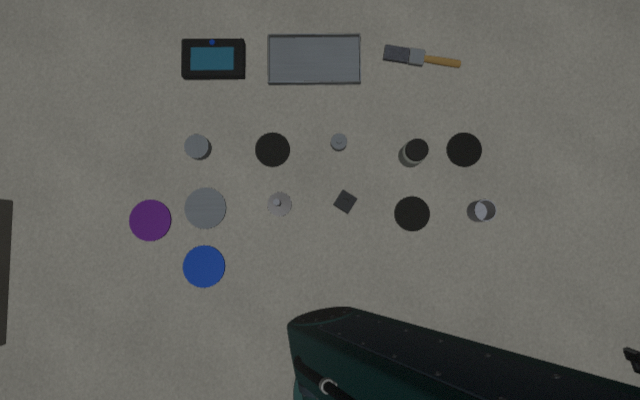

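View pics/side0.png

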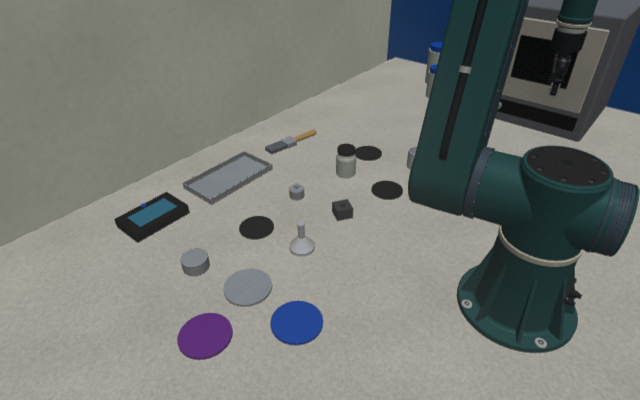

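Candidates (top view):
- **Load plate:** grey disc (205,208) is the one; blue (204,266) and purple (150,220) are look-alikes.
- **Large weight:** (197,146). **Small weight:** (339,142). **Cup:** (482,210).
- **Die:** (345,201). **Funnel:** (279,204).
- **Pads:** left (272,150), middle (412,213), right (464,150). The black disc at (416,149) is the jar cap, not a pad.

```bash
cat > h.py <<'E'
import numpy as np, cv2
from rig import env, optics
from scipy.spatial.transform import Rotation as Ro
def pose(n,st=None):
    c=optics.camera_params(n)
    if n=="wrist":
        T=np.eye(4);T[:3,:3]=Ro.from_quat(st["orientation"]).as_matrix();T[:3,3]=st["eef_pos"];T=T@c["T_tool_cam"]
        return c["intrinsics"],T[:3,:3],T[:3,3]
    return c["intrinsics"],c["R"].T,-c["R"].T@c["t"]
def plane(P,uv,z):
    K,R,o=P; uv=np.atleast_2d(np.asarray(uv,float))
    r=(R@np.linalg.inv(K)@np.c_[uv,np.ones(len(uv))].T).T
    return o+r*((z-o[2])/r[:,2])[:,None]
def cloud(P,d):
    K,R,o=P; v,u=np.mgrid[:d.shape[0],:d.shape[1]]
    r=np.stack([(u-K[0,2])/K[0,0],(v-K[1,2])/K[1,1],np.ones_like(d)],-1)*d[...,None]
    return r@R.T+o
def proj(P,X):
    K,R,o=P; c=K@(R.T@(np.asarray(X)-o)); return c[:2]/c[2]
E
python3 - <<'E'
from h import *
f=np.load("/tmp/top0.npz");p,d=f["p"],f["d"];P=pose("top");C=cloud(P,d)
print("bench z",np.median(C[230:300,350:500:3,2]),C[100:125,200:400,2].std())
G=dict(plate=(205,208,.025,24),large=(197,146,.032,20),small=(339,142,.028,14),cup=(482,210,.056,18),die=(345,201,.032,16),funnel=(277,202,.075,8),jar=(416,149,.09,16),padL=(272,150,.006,22),padM=(412,213,.006,22),padR=(464,150,.006,22))
g=p.astype(int).sum(2)/3
for n,(u,v,z,r) in G.items():
    yy,xx=np.mgrid[:400,:640];w=np.hypot(xx-u,yy-v)<r
    m=w&((g<55) if n[:3]=="pad" else (abs(C[...,2]-z)<.007))
    k,lab,s,cen=cv2.connectedComponentsWithStats(m.astype(np.uint8)); i=1+np.argmax(s[1:,4])
    ct=max(cv2.findContours((lab==i).astype(np.uint8),0,1)[0],key=cv2.contourArea)
    (cx,cy),rad=cv2.minEnclosingCircle(ct); q=plane(P,[[cx,cy],cen[i]],z)
    print(n,s[i],(round(cx,1),round(cy,1),round(rad,1)),cen[i].round(1),q[:,:2].round(4).tolist(),"zmed",np.median(C[lab==i][:,2]).round(4), cv2.minAreaRect(ct)[2])
im=np.hstack([cv2.resize(p[120:240,120:320],None,fx=2,fy=2),cv2.resize(p[120:240,320:520],None,fx=2,fy=2)])
im=np.clip(im*1.6,0,255).astype(np.uint8)
cv2.imwrite("pics/crop0.png",im[:,:,::-1])
E
```

```text
bench z 0.00031824523928580817 0.04364316299856714
plate [ 184  187   42   42 1373] (204.7, 207.1, 21.1) [204.7 207.3] [[0.4559, 0.3328], [0.4554, 0.3326]] zmed 0.0247 90.0
large [184 134  25  24 480] (196.0, 145.5, 12.5) [196.  145.4] [[0.6099, 0.3547], [0.6102, 0.3548]] zmed 0.0316 90.0
small [331 133  16  17 180] (338.1, 140.7, 8.3) [338.4 140.7] [[0.6202, -0.0009], [0.6202, -0.0015]] zmed 0.0282 90.0
cup [473 199  24  22 124] (484.5, 209.5, 11.6) [484.6 209.5] [[0.4427, -0.3506], [0.4427, -0.351]] zmed 0.0552 90.0
die [333 189  24  24 292] (344.7, 200.6, 11.9) [344.8 200.4] [[0.4688, -0.0153], [0.4692, -0.0157]] zmed 0.032 32.47119140625
funnel [273 198   7   7  37] (276.2, 201.2, 3.4) [276.1 201.3] [[0.4652, 0.1492], [0.4649, 0.1494]] zmed 0.0744 45.0
jar [405 138  24  22 396] (416.4, 149.0, 11.6) [416.5 148.7] [[0.5846, -0.1824], [0.5854, -0.1826]] zmed 0.0903 56.3099365234375
padL [256 133  34  34 914] (272.1, 149.0, 17.2) [272.2 149.3] [[0.605, 0.1677], [0.6043, 0.1674]] zmed 0.006 90.0
padM [395 197  35  34 943] (411.7, 213.3, 17.5) [411.7 213.4] [[0.4373, -0.1861], [0.437, -0.1861]] zmed 0.0064 90.0
padR [447 133  35  34 926] (463.9, 149.0, 17.4) [463.8 149.3] [[0.6012, -0.324], [0.6003, -0.3238]] zmed 0.0065 90.0
```

View pics/crop0.png

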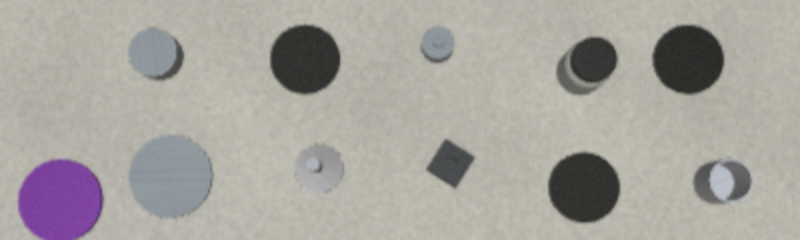

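Call:
apply_moves --commands '[[1,[0.95,0.95,0],0],[1,[0.95,0.95,0],0],[1,[0.95,0.95,0],0],[1,[0.95,0.95,0],0],[1,[0.95,0.95,0],0],[1,[0.95,0.95,0],0],[1,[0.95,0.95,0],0],[1,[0.95,0.95,0],0],[1,[0.95,0.95,0],0],[1,[0.95,0.95,0],0],[1,[0.1,1,0],0],[1,[0.1,1,0],0],[1,[0.1,1,0],0],[1,[0.1,1,0],0],[1,[0.1,1,0],0],[1,[0.1,1,0],0],[1,[0.1,1,0],0],[1,[0.1,1,0],0],[1,[0.1,1,0],0],[1,[0.1,1,0],0]]'

```text
time_s: 2.6
eef_pos: [0.5917, 0.2065, 0.2448]
orientation: [0.989, 0.145, -0.0, 0.0]
force: [1.3, -0.2, -0.4]
opening: 0.0851
gripper_force: 0.0
```

Call:
apply_moves --commands '[[1,[0.11,0.93,-0.6],0],[1,[0.11,0.93,-0.6],0],[1,[0.11,0.93,-0.6],0],[1,[0.11,0.93,-0.6],0],[1,[0,0,0],0]]'

```text
time_s: 3.22
eef_pos: [0.6077, 0.3558, 0.146]
orientation: [0.989, 0.146, -0.002, 0.0]
force: [0.5, -0.6, 0.1]
opening: 0.0854
gripper_force: 0.0
```

```bash
cat >> h.py <<'E'
def look(name,z,near,tol=.006,rad=.06,r=None):
    """centre of the level face at height z near (x,y), from the wrist depth"""
    st=env.read_state(); P=pose("wrist",st); p,d=optics.capture("wrist"); C=cloud(P,d)
    cv2.imwrite(f"pics/{name}.png",p[:,:,::-1]); np.savez(f"/tmp/{name}.npz",p=p,d=d,R=P[1],o=P[2])
    m=(abs(C[...,2]-z)<tol)&(np.hypot(C[...,0]-near[0],C[...,1]-near[1])<rad)&(d>0)
    k,lab,s,cen=cv2.connectedComponentsWithStats(m.astype(np.uint8)); i=1+np.argmax(s[1:,4])
    ct=max(cv2.findContours((lab==i).astype(np.uint8),0,1)[0],key=cv2.contourArea)
    W=plane(P,ct[:,0,:],z)[:,:2]; e=cv2.minEnclosingCircle((W*1000).astype(np.float32)); b=cv2.minAreaRect((W*1000).astype(np.float32))
    print(name,"tcp",st["eef_pos"].round(4),"circle mm",np.round(e[0],1),round(e[1],1),"rect",b,"zmed",np.median(C[lab==i][:,2]).round(4),"bbox px",s[i])
    return p,d,C,P,st
E
python3 - <<'E'
from h import *
look("large1",.032,(.61,.355))
E
```

```text
large1 tcp [0.6077 0.3558 0.146 ] circle mm [609.2 357.3] 31.0 rect ((609.6388549804688, 357.4263610839844), (60.98966979980469, 60.25198745727539), 16.85301971435547) zmed 0.0325 bbox px [ 281  155   75   74 4383]
```

View pics/large1.png

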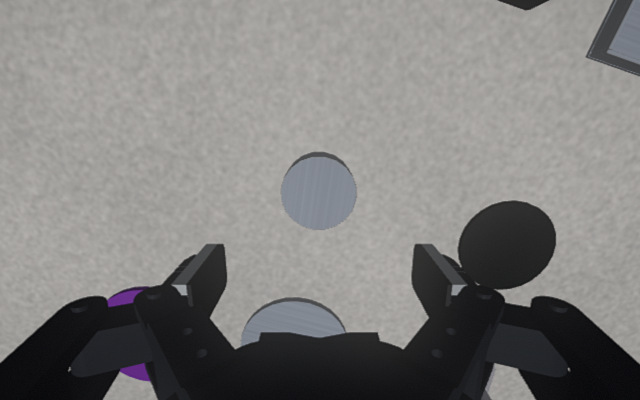

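The large weight is at px (319,192), midway between the fingers; the steel plate shows below it at (293,320).

Call:
apply_moves --commands '[[1,[0.04,0.03,-0.8],0],[1,[0,0,-0.8],0],[1,[0,0,-0.8],0],[1,[0,0,-0.6],0],[1,[0,0,-0.2],0],[1,[0,0,-0.1],0],[1,[0,0,0],0]]'

```text
time_s: 4.15
eef_pos: [0.612, 0.3552, 0.0183]
orientation: [0.989, 0.145, 0.001, -0.0]
force: [0.4, -0.1, -0.4]
opening: 0.0856
gripper_force: 0.0
```

Call:
apply_moves --commands '[[1,[0,0,-0.08],0],[0.5,[0,0,0],0],[0,[0,0,0],0],[0,[0,0,0],0],[0,[0,0,0],0],[0,[0,0,0],0],[0,[0,0,0],0],[0,[0,0,0],0]]'

```text
time_s: 5.15
eef_pos: [0.6115, 0.3562, 0.0152]
orientation: [0.989, 0.145, 0.001, -0.001]
force: [-1.8, 2.1, 4.8]
opening: 0.0599
gripper_force: 67.2
```

Call:
apply_moves --commands '[[0,[0,0,0.9],0],[0,[0,0,0.9],0],[0,[-0.78,-0.11,0.9],0],[0,[-0.78,-0.11,0],0],[0,[-0.78,-0.11,0],0],[0,[-0.78,-0.11,0],0],[0,[-0.78,-0.11,0],0],[0,[0,0,0],0],[0,[0,0,0],0]]'

```text
time_s: 6.28
eef_pos: [0.4553, 0.3332, 0.1218]
orientation: [0.989, 0.145, 0.0, 0.0]
force: [0.2, 1.2, -7.1]
opening: 0.06
gripper_force: 69.1
```

Run:
```python
from h import *
look("plate1",.025,(.4556,.3327),tol=.004)
```

```text
plate1 tcp [0.4553 0.3332 0.1218] circle mm [453.6 334.8] 51.9 rect ((467.4607238769531, 339.6393737792969), (74.05604553222656, 102.799560546875), 18.769514083862305) zmed 0.0256 bbox px [ 249  134  136  100 7900]
```

View pics/plate1.png

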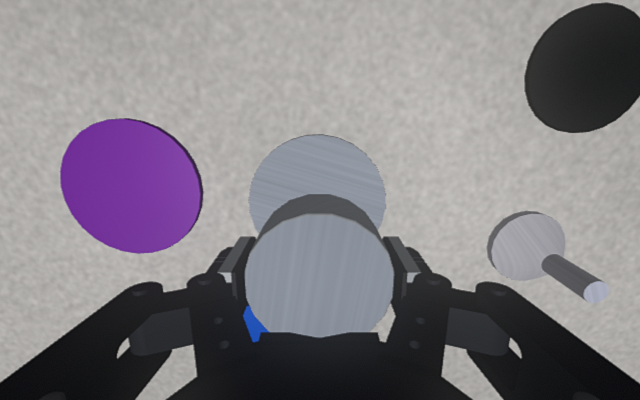

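The held disc at (319,275) hangs just short of the plate, seen at (317,195), 52 mm radius. The purple disc at (132,186) is the look-alike. Small correction, then lower.

Call:
apply_moves --commands '[[0,[-0.04,0.01,-0.8],0],[0,[0,0,-0.8],0],[0,[0,0,-0.4],0],[0,[0,0,-0.04],0],[0,[0,0,-0.03],0],[0,[0,0,0],0],[0,[0,0,0],0]]'

```text
time_s: 7.2
eef_pos: [0.4539, 0.3338, 0.0397]
orientation: [0.989, 0.145, 0.0, -0.0]
force: [-0.4, 1.2, -4.1]
opening: 0.0601
gripper_force: 70.4
```

Call:
apply_moves --commands '[[0.4,[0,0,-0.02],0],[1,[0,0,0],0],[1,[0,0,0],0],[1,[0,0,0],0],[1,[0,0,0],0],[1,[0,0,0.8],0],[1,[0,0,0.9],0],[1,[0,0,0.9],0],[1,[0,0,0.2],0],[1,[0,0,0],0]]'

```text
time_s: 8.45
eef_pos: [0.4537, 0.3336, 0.1505]
orientation: [0.989, 0.145, 0.0, -0.0]
force: [-0.1, 0.8, -0.6]
opening: 0.0858
gripper_force: 0.0
```

Run:
```python
from h import *
p,d,C,P,st=look("pl2",.057,(.4546,.3337),tol=.005)
look("pl3",.025,(.4546,.3337),tol=.004)
```

```text
pl2 tcp [0.4537 0.3336 0.1505] circle mm [452.2 333.8] 31.2 rect ((452.1220397949219, 333.71478271484375), (61.1163444519043, 61.43890380859375), 70.7289047241211) zmed 0.0576 bbox px [ 278  164   82   80 5094]
pl3 tcp [0.4531 0.3333 0.1497] circle mm [453.4 334.7] 52.0 rect ((453.3434753417969, 334.6601867675781), (103.18466186523438, 103.17094421386719), 70.74266052246094) zmed 0.0256 bbox px [ 256  129  124  120 6086]
```

Call:
apply_moves --commands '[[1,[0.46,-0.93,0],0],[1,[0.46,-0.93,0],0],[1,[0.46,-0.93,0],0],[1,[0.46,-0.93,0],0],[1,[0.46,-0.93,0],0],[1,[0.46,-0.93,0],0],[1,[0.46,-0.93,0],0],[1,[0.46,-0.93,0],0],[1,[0.46,-0.93,0],0],[1,[0,0,0],0],[1,[0,0,0],0]]'

```text
time_s: 9.93
eef_pos: [0.6179, -0.0008, 0.1489]
orientation: [0.989, 0.145, -0.002, -0.001]
force: [-0.2, -0.3, 0.0]
opening: 0.0852
gripper_force: 0.0
```

Run:
```python
from h import *
look("small1",.028,(.62,-.001),tol=.004)
```

```text
small1 tcp [ 0.6179 -0.0008  0.1489] circle mm [ 6.189e+02 -3.000e-01] 21.2 rect ((618.8906860351562, -0.2625389099121094), (41.59294509887695, 40.889583587646484), 31.440494537353516) zmed 0.0285 bbox px [ 295  167   50   50 1588]
```

View pics/small1.png

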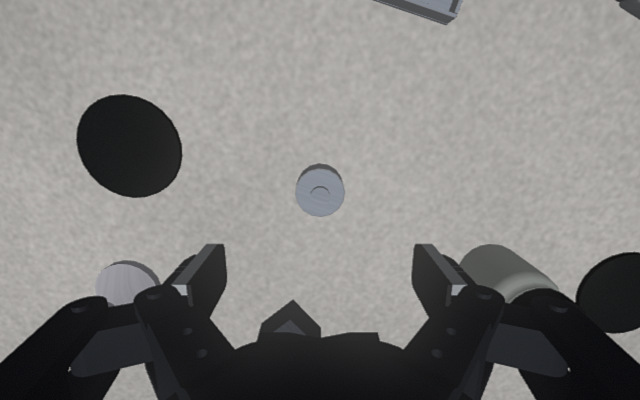

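The small weight, with its knob, is at (320,190), centred between the fingers.

Call:
apply_moves --commands '[[1,[0.02,0.01,-0.9],0],[1,[0,0,-0.9],0],[1,[0,0,-0.9],0],[1,[0,0,-0.55],0],[1,[0,0,-0.1],0],[1,[0,0,0],0],[0.5,[0,0,0],0],[0,[0,0,0],0],[0,[0,0,0],0],[0,[0,0,0],0],[0,[0,0,0],0],[0,[0,0,0],0],[0,[0,0,0],0]]'

```text
time_s: 11.6
eef_pos: [0.6206, -0.0007, 0.0177]
orientation: [0.989, 0.145, 0.001, -0.0]
force: [-1.3, 1.5, 5.9]
opening: 0.0392
gripper_force: 59.9
```

Call:
apply_moves --commands '[[0,[0,0,0.9],0],[0,[0,0,0.9],0],[0,[0,0,0.9],0],[0,[-0.465,0.93,0.3],0],[0,[-0.465,0.93,0],0],[0,[-0.465,0.93,0],0],[0,[-0.465,0.93,0],0],[0,[-0.465,0.93,0],0],[0,[-0.465,0.93,0],0],[0,[-0.465,0.93,0],0],[0,[-0.465,0.93,0],0],[0,[-0.465,0.93,0],0],[0,[0,0,0],0],[0,[0,0,0],0]]'

```text
time_s: 13.35
eef_pos: [0.4524, 0.3337, 0.1364]
orientation: [0.989, 0.145, -0.0, 0.0]
force: [-0.3, -0.9, -3.4]
opening: 0.0395
gripper_force: 61.5
```

Run:
```python
from h import *
look("st1",.057,(.4526,.3338),tol=.005)
```

```text
st1 tcp [0.4524 0.3337 0.1364] circle mm [452.4 333.9] 30.9 rect ((459.1881408691406, 335.6582336425781), (46.76836013793945, 60.85207748413086), 15.89244270324707) zmed 0.0575 bbox px [ 276  166   87   66 3769]
```

View pics/st1.png

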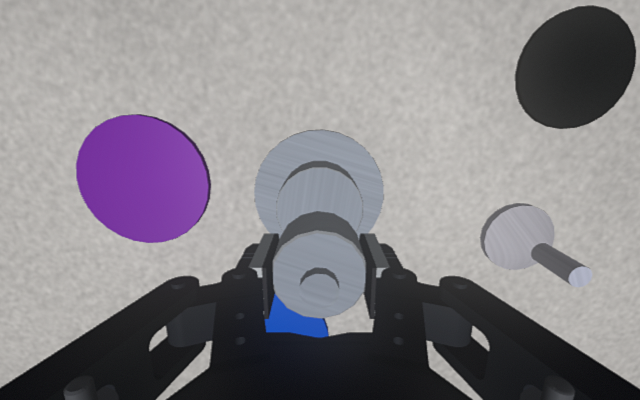

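The small weight at (319,275) is in line above the large weight (319,200). Lowering.

Call:
apply_moves --commands '[[0,[0,0,-0.8],0],[0,[0,0,-0.7],0],[0,[0,0,-0.04],0],[0,[0,0,-0.03],0],[0,[0,0,-0.01],0],[0,[0,0,0],0]]'

```text
time_s: 14.15
eef_pos: [0.453, 0.3341, 0.0739]
orientation: [0.989, 0.145, 0.0, -0.0]
force: [-0.1, 0.1, -2.8]
opening: 0.0392
gripper_force: 65.1
```

Call:
apply_moves --commands '[[0,[0,0,-0.015],0],[0.3,[0,0,0],0],[0.6,[0,0,0],0],[1,[0,0,0],0],[1,[0,0,0],0],[1,[0,0,0.6],0],[1,[0,0,0.9],0],[1,[0,0,0.9],0],[1,[0,0,0],0],[1,[0,0,0],0]]'

```text
time_s: 15.4
eef_pos: [0.4522, 0.3338, 0.1682]
orientation: [0.989, 0.145, -0.0, 0.0]
force: [0.4, 0.3, -1.0]
opening: 0.0851
gripper_force: 0.0
```

Run:
```python
from h import *
look("st2",.085,(.4526,.3338),tol=.004)
look("st3",.025,(.4526,.3338),tol=.004)
```

```text
st2 tcp [0.4522 0.3338 0.1682] circle mm [451.5 334.6] 21.1 rect ((451.546142578125, 334.5903015136719), (41.67559051513672, 40.94438552856445), 31.429105758666992) zmed 0.0856 bbox px [ 289  179   59   57 2104]
st3 tcp [0.4518 0.3335 0.1676] circle mm [453.4 334.7] 52.0 rect ((453.2188415527344, 335.05078125), (103.35232543945312, 102.43832397460938), 19.422517776489258) zmed 0.0256 bbox px [ 261  127  115  113 5421]
```

Call:
apply_moves --commands '[[1,[0,-0.95,0],0],[1,[0,-0.95,0],0],[1,[0,-0.95,0],0],[1,[0,-0.95,0],0],[1,[0,-0.95,0],0],[1,[0,-0.95,0],0],[1,[0,-0.95,0],0],[1,[0,-0.95,0],0],[1,[0,-0.95,0],0],[1,[0,-0.95,0],0],[1,[0,-0.95,0],0],[1,[0,-0.95,0],0],[1,[0,-0.95,0],0],[1,[0,-0.95,0],0],[1,[0,-0.95,0],0],[1,[0,-0.95,0],0],[1,[0,-0.95,0],0],[1,[-0.25,-0.95,0],0],[1,[0,0,0],0],[1,[0,0,0],0]]'

```text
time_s: 18.0
eef_pos: [0.4419, -0.349, 0.1675]
orientation: [0.989, 0.145, -0.001, -0.001]
force: [-0.1, 0.7, -0.2]
opening: 0.0857
gripper_force: 0.0
```

Run:
```python
from h import *
look("cup1",.056,(.4427,-.3508),tol=.004)
```

```text
cup1 tcp [ 0.4419 -0.349   0.1675] circle mm [ 440.5 -351. ] 27.2 rect ((440.23486328125, -350.92205810546875), (52.92849349975586, 53.768714904785156), 79.60930633544922) zmed 0.0563 bbox px [288 166  67  65 852]
```

View pics/cup1.png

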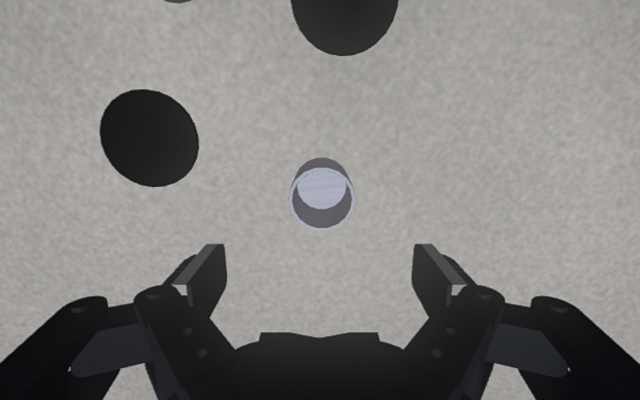

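The cup is at (321,198), open mouth up, between the fingers. The right pad is ahead at (344,10), the middle pad at (149,138).

Call:
apply_moves --commands '[[1,[-0.02,-0.035,-0.9],0],[1,[0,0,-0.9],0],[1,[0,0,-0.9],0],[1,[0,0,-0.7],0],[1,[0,0,-0.15],0],[1,[0,0,0],0],[0.5,[0,0,0],0],[0,[0,0,0],0],[0,[0,0,0],0],[0,[0,0,0],0],[0,[0,0,0],0],[0,[0,0,0],0],[0,[0,0,0.2],0]]'

```text
time_s: 19.68
eef_pos: [0.4417, -0.3514, 0.0353]
orientation: [0.989, 0.145, 0.0, -0.0]
force: [0.3, -0.2, -1.3]
opening: 0.0532
gripper_force: 62.9
```

Call:
apply_moves --commands '[[0,[0,0,1],0],[0,[0,0,1],0],[0,[0.29,0.927,1],0],[0,[0.29,0.927,0],0],[0,[0.29,0.927,0],0],[0,[0.29,0.927,0],0],[0,[0.29,0.927,0],0],[0,[0.29,0.927,0],0],[0,[0.29,0.927,0],0],[0,[0.29,0.927,0],0],[0,[0.29,0.927,0],0],[0,[0.29,0.927,0],0],[0,[0.29,0.927,0],0],[0,[0.29,0.927,0],0],[0,[0.29,0.927,0],0],[0,[0.29,0.927,0],0],[0,[0,0,0],0],[0,[0,0,0],0]]'

```text
time_s: 21.92
eef_pos: [0.6037, 0.1674, 0.1548]
orientation: [0.989, 0.145, -0.0, 0.0]
force: [-1.0, 0.3, -0.8]
opening: 0.0531
gripper_force: 63.5
```

```bash
cat >> h.py <<'E'
def pad(name,near):
    st=env.read_state(); P=pose("wrist",st); p,d=optics.capture("wrist"); cv2.imwrite(f"pics/{name}.png",p[:,:,::-1])
    W=plane(P,np.stack(np.meshgrid(np.arange(640),np.arange(400)),-1).reshape(-1,2),.006).reshape(400,640,3)
    m=(p.max(2)<60)&(np.hypot(W[...,0]-near[0],W[...,1]-near[1])<.056)
    k,lab,s,cen=cv2.connectedComponentsWithStats(m.astype(np.uint8)); i=1+np.argmax(s[1:,4])
    q=cv2.minEnclosingCircle((W[lab==i][:,:2]*1000).astype(np.float32))
    print(name,"tcp",st["eef_pos"].round(4),"circle",np.round(q[0],1),round(q[1],1),s[i])
E
python3 - <<'E'
from h import *
pad("padL1",(.6045,.1675))
E
```

```text
padL1 tcp [0.6037 0.1674 0.1548] circle [604.1 169.3] 43.9 [ 270  137   95   75 5010]
```

View pics/padL1.png

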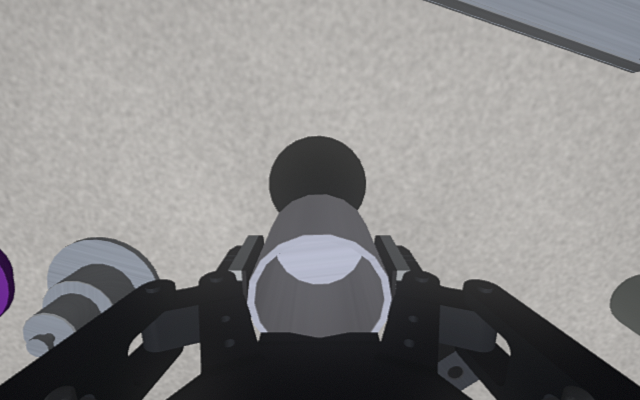

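The held cup (319,287) is above the left pad (318,182). Lowering and letting go.

Call:
apply_moves --commands '[[0,[0,0.02,-0.9],0],[0,[0,0,-0.9],0],[0,[0,0,-0.8],0],[0,[0,0,-0.38],0],[0,[0,0,-0.04],0],[0,[0,0,-0.02],0],[0,[0,0,-0.01],0],[0.4,[0,0,0],0],[0.7,[0,0,0],0],[1,[0,0,0],0],[1,[0,0,0],0],[1,[0,0,0.5],0],[1,[0,0,0.9],0],[1,[0,0,0.9],0],[1,[0,0,0.9],0],[1,[0,0,0],0],[1,[0,0,0],0]]'

```text
time_s: 24.1
eef_pos: [0.6037, 0.1685, 0.1602]
orientation: [0.989, 0.145, -0.0, -0.0]
force: [0.1, -0.6, -0.9]
opening: 0.0853
gripper_force: 0.0
```

Run:
```python
from h import *
look("cup2",.062,(.6043,.1684),tol=.004)
pad("padL2",(.6043,.1684))
```

```text
cup2 tcp [0.6037 0.1685 0.1602] circle mm [602.9 168.3] 27.1 rect ((602.92041015625, 168.0737762451172), (53.191566467285156, 52.789798736572266), 16.697547912597656) zmed 0.0622 bbox px [285 168  70  68 948]
padL2 tcp [0.6033 0.1684 0.1595] circle [604.1 169.4] 44.0 [ 272  136   94   80 2847]
```

Call:
apply_moves --commands '[[1,[-0.87,-0.12,0],0],[1,[-0.87,-0.12,0],0],[1,[-0.87,-0.12,0],0],[1,[-0.87,-0.12,0],0],[1,[0,0,0],0],[1,[0,0,0],0]]'

```text
time_s: 24.95
eef_pos: [0.4655, 0.1494, 0.1603]
orientation: [0.989, 0.145, 0.0, -0.0]
force: [0.9, -0.4, -0.2]
opening: 0.0854
gripper_force: 0.0
```

Run:
```python
from h import *
look("fun1",.075,(.465,.1493),tol=.004)
```

```text
fun1 tcp [0.4655 0.1494 0.1603] circle mm [463.3 151.5] 8.5 rect ((463.5234069824219, 151.61935424804688), (16.6502685546875, 15.229385375976562), 16.69468879699707) zmed 0.0755 bbox px [305 197  22  23 388]
```

View pics/fun1.png

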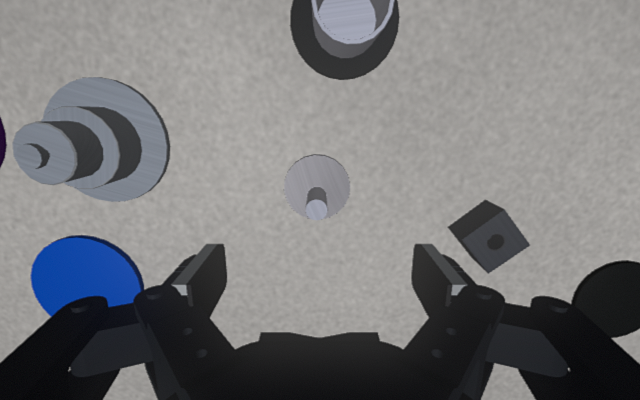

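The funnel's spout top is at (316,209), the cone at (317,187), clear of other parts; the stack on the plate and the cup on the left pad stand well.

Call:
apply_moves --commands '[[1,[-0.025,0.03,-0.9],0],[1,[0,0,-0.9],0],[1,[0,0,-0.7],0],[1,[0,0,-0.13],0],[1,[0,0,0],0],[0.4,[0,0,0],0],[0.2,[0,0,0],0],[0,[0,0,0],0],[0,[0,0,0],0],[0,[0,0,0],0],[0,[0,0,0],0],[0,[0,0,0],0],[0,[0,0,0],0],[0,[0,0,0],0]]'

```text
time_s: 26.75
eef_pos: [0.4642, 0.1506, 0.0558]
orientation: [0.989, 0.145, 0.0, -0.0]
force: [-1.9, 0.7, 6.1]
opening: 0.0139
gripper_force: 58.4
```

Call:
apply_moves --commands '[[0,[0,0,0.95],0],[0,[0,0,0.95],0],[0,[0,0,0.95],0],[0,[0.285,-0.988,0.95],0],[0,[0.285,-0.988,0],0],[0,[0.285,-0.988,0],0],[0,[0.285,-0.988,0],0],[0,[0.285,-0.988,0],0],[0,[0.285,-0.988,0],0],[0,[0.285,-0.988,0],0],[0,[0.285,-0.988,0],0],[0,[0.285,-0.988,0],0],[0,[0.285,-0.988,0],0],[0,[0.285,-0.988,0],0],[0,[0.285,-0.988,0],0],[0,[0,0,0],0],[0,[0,0,0],0]]'

```text
time_s: 28.88
eef_pos: [0.6, -0.323, 0.2065]
orientation: [0.989, 0.145, -0.001, -0.001]
force: [-0.3, 0.3, -1.3]
opening: 0.0138
gripper_force: 59.0
```

Run:
```python
from h import *
pad("padR1",(.6006,-.324))
```

```text
padR1 tcp [ 0.6    -0.323   0.2065] circle [ 601.1 -330.6] 19.2 [309 169  36  11  68]
```

View pics/padR1.png

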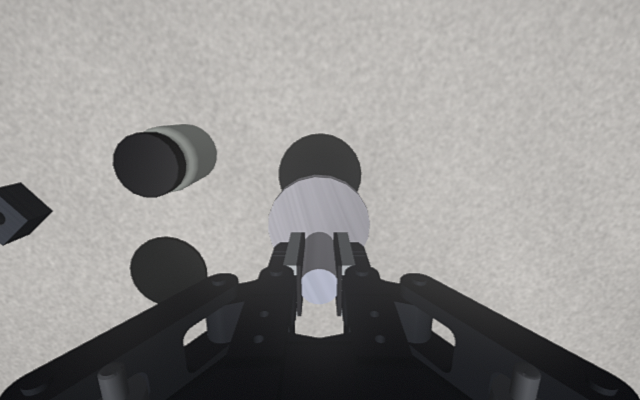

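The funnel hangs upright at (319,270); the right pad is behind it at (320,172), the jar at (165,160) is clear. The dark threshold was too tight; measuring again from the saved picture.

```bash
sed -i 's/p.max(2)<60/p.max(2)<thr/; s/def pad(name,near)/def pad(name,near,thr=60)/' h.py
python3 - <<'E'
from h import *
pad("padR2",(.6006,-.324),85)
E
```

```text
padR2 tcp [ 0.6001 -0.3226  0.2067] circle [ 599.7 -323.3] 44.2 [ 280  134   81   57 3036]
```

Call:
apply_moves --commands '[[0,[-0.01,-0.01,-0.9],0],[0,[0,0,-0.9],0],[0,[0,0,-0.9],0],[0,[0,0,-0.85],0],[0,[0,0,-0.05],0],[0,[0,0,-0.03],0],[0,[0,0,-0.02],0],[0,[0,0,-0.01],0],[0.3,[0,0,0],0],[0.6,[0,0,0],0],[1,[0,0,0],0],[1,[0,0,0],0],[1,[0,0,0],0],[1,[0,0,0.5],0],[1,[0,0,0.9],0],[1,[0,0,0.9],0],[1,[0,0,0.7],0],[1,[0,0,0],0],[1,[0,0,0],0]]'

```text
time_s: 31.35
eef_pos: [0.6002, -0.3239, 0.1812]
orientation: [0.989, 0.145, -0.0, -0.0]
force: [-1.0, -0.6, -1.0]
opening: 0.0855
gripper_force: 0.0
```

Run:
```python
from h import *
look("fun2",.081,(.6005,-.3242),tol=.004)
pad("padR3",(.6005,-.3242),85)
```

```text
fun2 tcp [ 0.6002 -0.3239  0.1812] circle mm [ 600.5 -323.8] 8.4 rect ((600.5872802734375, -323.60723876953125), (15.965068817138672, 15.393960952758789), 16.697444915771484) zmed 0.0816 bbox px [309 190  21  21 346]
padR3 tcp [ 0.5998 -0.3237  0.1804] circle [ 599.6 -323.1] 44.5 [ 275  135   89   88 2890]
```

Call:
apply_moves --commands '[[1,[-0.41,0.965,0],0],[1,[-0.41,0.965,0],0],[1,[-0.41,0.965,0],0],[1,[-0.41,0.965,0],0],[1,[-0.41,0.965,0],0],[1,[-0.41,0.965,0],0],[1,[-0.41,0.965,-0.3],0],[1,[-0.41,0.965,-0.45],0],[1,[0,0,0],0],[1,[0,0,0],0]]'

```text
time_s: 32.7
eef_pos: [0.4695, -0.0155, 0.1508]
orientation: [0.989, 0.145, -0.0, 0.0]
force: [0.1, -0.1, 0.1]
opening: 0.0854
gripper_force: 0.0
```

Run:
```python
from h import *
look("die1",.032,(.469,-.0155),tol=.004)
print(env.read_state()["joint_positions"])
```

```text
die1 tcp [ 0.4695 -0.0155  0.1508] circle mm [466.8 -14.4] 31.0 rect ((466.6777648925781, -14.55765151977539), (44.6231803894043, 44.55110549926758), 56.91040802001953) zmed 0.0325 bbox px [ 280  160   75   73 2569]
[-1.80799697e-01  2.91793939e-01  1.89446733e+00 -2.16041985e-04
  9.54594455e-01  1.09944883e+00]
```

View pics/die1.png

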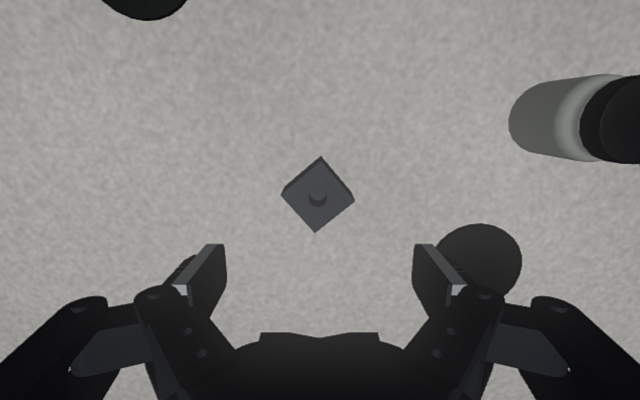

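The die is at (317,195), corner-on to the fingers, edges at about 57°, so the gripper turns +40.2°. The middle pad is at (480,262).

Call:
apply_moves --commands '[[1,[-0.05,0.02,0],0.335],[1,[0,0,0],0.335],[1,[0,0,0],0.335],[1,[0,0,0],0.335],[1,[0,0,-0.9],0],[1,[0,0,-0.9],0],[1,[0,0,-0.9],0],[1,[0,0,-0.6],0],[1,[0,0,-0.1],0],[1,[0,0,0],0],[0.5,[0,0,0],0],[0,[0,0,0],0],[0,[0,0,0],0],[0,[0,0,0],0],[0,[0,0,0],0],[0,[0,0,0],0],[0,[0,0,0],0]]'

```text
time_s: 34.88
eef_pos: [0.4678, -0.0146, 0.0161]
orientation: [0.879, 0.476, 0.001, 0.0]
force: [-1.0, -0.7, 8.0]
opening: 0.0433
gripper_force: 61.4
```

Call:
apply_moves --commands '[[0,[0,0,0.95],0],[0,[0,0,0.95],0],[0,[0,0,0.95],0],[0,[-0.15,-0.857,0],0],[0,[-0.15,-0.857,0],0],[0,[-0.15,-0.857,0],0],[0,[-0.15,-0.857,0],0],[0,[-0.15,-0.857,0],0],[0,[0,0,0],0],[0,[0,0,0],0]]'

```text
time_s: 36.12
eef_pos: [0.4367, -0.1853, 0.129]
orientation: [0.88, 0.476, -0.0, -0.001]
force: [0.2, 0.1, -1.8]
opening: 0.0428
gripper_force: 62.7
```

Run:
```python
from h import *
pad("padM1",(.437,-.186),60)
```

```text
padM1 tcp [ 0.4367 -0.1853  0.129 ] circle [ 427.5 -201. ] 47.5 [ 269  162  105   70 4963]
```

View pics/padM1.png

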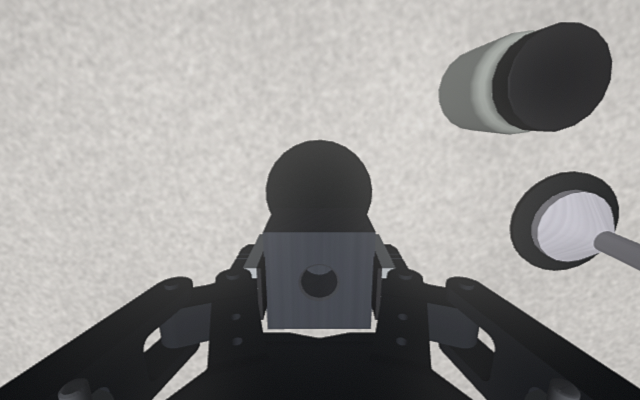

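The die is held square at (319,280) above the middle pad (319,190); they merged in the mask, so I split them by depth.

Run:
```python
from h import *
st=env.read_state();P=pose("wrist",st);p,d=optics.capture("wrist");C=cloud(P,d)
m=(p.max(2)<85)&(d>0)&(C[...,2]<.012)&(np.hypot(C[...,0]-.437,C[...,1]+.186)<.06)
k,lab,s,cen=cv2.connectedComponentsWithStats(m.astype(np.uint8));i=1+np.argmax(s[1:,4])
v,u=np.nonzero(lab==i); W=plane(P,np.c_[u,v],.006)[:,:2]*1000
print(st["eef_pos"],cv2.minEnclosingCircle(W.astype(np.float32)),s[i])
# die top hole/edges in tool frame
m=(d>0)&(abs(C[...,2]-(.1288+.0172))<.004)
k,lab,s,cen=cv2.connectedComponentsWithStats(m.astype(np.uint8));i=1+np.argmax(s[1:,4])
v,u=np.nonzero(lab==i);print(s[i],C[lab==i].mean(0),cv2.minAreaRect((plane(P,np.c_[u,v],.146)[:,:2]*1000).astype(np.float32)))
```

```text
[ 0.43677628 -0.1849911   0.12897518] ((436.0611572265625, -184.58245849609375), 44.138389587402344) [ 267  141  105   72 5822]
[  246   228   146   101 10399] [ 0.4367881  -0.18365319  0.14541912] ((436.41937255859375, -184.27273559570312), (45.054447174072266, 57.50896072387695), 56.974422454833984)
```

Call:
apply_moves --commands '[[0,[0,0,-0.9],0],[0,[0,0,-0.9],0],[0,[0,0,-0.8],0],[0,[0,0,-0.05],0],[0,[0,0,-0.03],0],[0,[0,0,-0.02],0],[0,[0,0,0],0],[0.3,[0,0,0],0],[0.6,[0,0,0],0],[1,[0,0,0],0],[1,[0,0,0],0],[1,[0,0,0],0],[1,[0,0,0.5],0],[1,[0,0,0.9],0],[1,[0,0,0.9],0],[1,[0,0,0.9],0],[1,[0,0,0],0],[1,[0,0,0],0]]'

```text
time_s: 38.48
eef_pos: [0.4368, -0.1857, 0.1486]
orientation: [0.879, 0.476, -0.0, -0.0]
force: [0.4, -0.2, -0.3]
opening: 0.0854
gripper_force: 0.0
```

Run:
```python
from h import *
look("die2",.038,(.437,-.186),tol=.004)
pad("padM2",(.437,-.186),85)
p,d=optics.capture("top"); cv2.imwrite("pics/top9.png",np.clip(p[:,:,::-1]*1.4,0,255))
```

```text
die2 tcp [ 0.4368 -0.1857  0.1486] circle mm [ 436.4 -186. ] 30.9 rect ((436.3623962402344, -185.89503479003906), (44.04890441894531, 44.09121322631836), 56.90068435668945) zmed 0.0385 bbox px [ 292  171   56   54 2730]
padM2 tcp [ 0.4364 -0.1854  0.1481] circle [ 435.7 -184.8] 44.5 [ 270  138   99   97 7444][ WARN:0@0.617] global loadsave.cpp:1063 imwrite_ Unsupported depth image for selected encoder is fallbacked to CV_8U.
```

View pics/top9.png

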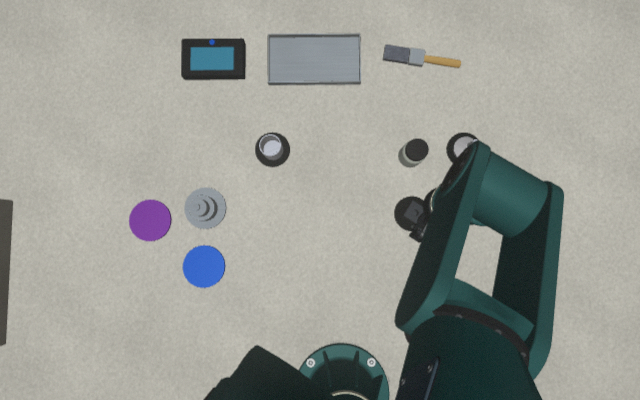

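The stack is on the steel plate (205,207), the cup on the left pad (272,149), the die on the middle pad (411,213) and the jar is unmoved. The funnel on the right pad was measured as centred when released, and the gripper is clear of everything.

```bash
python3 -c "
from rig import env
print(env.close_job())"
```

```text
the job is handed in; nothing more can be done
None
```

The job is done and handed in after about 38 s: the weights are stacked on the steel plate, the cup, die block and funnel stand on the left, middle and right pads, and wrist-camera checks put each within about 2 mm of centre; the jar was not moved and everything was let go.

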